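Load the sanitiser dock and hold its spring dial at step three

TASK

Lay the mask brush flat in its bay of the white sanitiser dock, bristles in the wide end and handle in the narrow end, and lay the pink hair clip flat in the short bay in front of it. Then grip the blue spring-return dial, turn it clockwise past the first two clicks to the third (three red dots) and finish while still holding it there, since it springs back if you let go. Leave the other things on the worktop where they are.

Things in the scene. Friction and masses are not known exactly. Their poses are not given: they have to be found in the camera images.
- sanitiser: White sanitiser dock, fixed, placed anew each time; 134 (x) x 274 (y) mm, deck 22 mm above the worktop. Origin on the worktop near its middle; y along its length (dial at the +y end, bays at the -y end), x across it (away from the robot at yaw 0), z up. Bays: grey walls 3 mm thick, 10 mm high on the deck; floors level with the deck.
- bay_brush (a point): On the floor of the long bay (back row), where the brush's origin belongs; axes as the dock's. From here, wide end for the bristle head: y = -84 to -22 mm, inside 36 mm wide; narrow end for the handle: y = +46 to +88 mm, inside 24 mm wide. From y = -22 to +46 mm there are no side walls: room for fingers.
- bay_clip (a point): Middle of the floor of the short bay (front row, nearer the robot): inside 34 mm (x) by 80 mm (y), walled all round; axes as the dock's. The clip lies in it lengthwise, either way round.
- dial (a joint): Angle of the blue dial, rad: 0 at rest, grows clockwise from above, stop at 1.5. Clicks at 0.4, 0.8, 1.2, marked by one and two black dots and three red dots. When let go it springs back to 0 from anywhere: 0.08 N m at rest, 0.14 N m at 1.2, and up to about 0.04 N m more at the clicks.
- dial_grip (a point): Top middle of the dial's upright grip bar, on the turning axis, 62 mm above the worktop. Bar 48 mm long, 12 thick, 26 high above the dial disc (56 across, its top 36 mm above the worktop). x axis along the bar to its white pointer, turns with the dial: at rest 0.6 rad counter-clockwise of the dock's x axis, at the third click 0.6 rad clockwise of it.
- brush: Loose mask brush on the right, 160 mm long, about 20 g, white handle, tan bristles. Origin at mid-length on its underside, z up, y along it: bristle tip at y = -76 mm, handle end at +80. Handle 11 wide, 11 high; head 20 wide, from y = -76 to -21. Pinch the handle at about y = +12. In its bay its y axis points along the dock's y axis (not reversed).
- brush_head (a point): Point in the bristle head of the brush, 62 mm from its origin towards the bristles, 5.5 mm above its underside.
- brush_tail (a point): Point near the handle end of the brush, 70 mm from its origin towards the handle end, 5.5 mm above its underside.
- clip: Loose pink hair clip on the worktop on the left, 62 mm long (its y axis), 8 mm thick (12 mm in the middle), 17 mm high, 12 g; origin at the middle of its underside, z up.
- pot: Bystander, to be left alone: low white and dark red cosmetic pot, loose, size in mm: 68 across, 43 high; origin under its middle.
- jar: Bystander, to be left alone: black-lidded cream jar, loose, size in mm: 72 across, 86 high; origin under its middle.
- bottle: Bystander, to be left alone: small white squeeze bottle with a blue cap, loose, size in mm: 34 across, 86 high, light; origin under its middle.
- tape: Bystander, to be left alone: roll of white tape, loose, size in mm: 66 across, 19 high, lying flat; origin under its middle.
- carton: Bystander, to be left alone: small white carton, loose, size in mm: 95 (its x) x 60 x 24 high; origin under its middle.

How it is judged:
On the way, in this order (a step that is already met when the one before it is completed fails the run):
1. brush and clip both lie in their bays, let go (x of brush_head in the frame of bay_brush between -0.014 and 0.014 m and y of brush_head in the frame of bay_brush between -0.08 and -0.044 m and z of brush_head in the frame of bay_brush between -0.002 and 0.01 m and x of brush_tail in the frame of bay_brush between -0.012 and 0.012 m and z of brush_tail in the frame of bay_brush between -0.002 and 0.01 m and x of clip in the frame of bay_clip between -0.016 and 0.016 m and y of clip in the frame of bay_clip between -0.016 and 0.016 m and z of clip in the frame of bay_clip between -0.002 and 0.01 m and angle between clip's own y axis and vertical between 1.47 and 1.68 rad and linear speed of each of brush, clip below 0.03 m/s and contact force between the fingers and brush below 0.1 N and contact force between the fingers and clip below 0.1 N), for 0.2 s.
2. the gripper holds the dial at the third click (value of joint dial between 1.07 and 1.33 rad and contact force between the fingers and sanitiser above 1 N), for 0.3 s.
At the end, for the whole second after the job is handed in: Brush flat in the long bay, ends within 10 mm of its floor, bristles in the wide end (14 mm off its middle line), handle in the narrow (12 mm); clip level in the short bay within 16 mm of its middle; both at rest, let go. Fingers press the dial with over 1 N at 1.07 to 1.33 rad (all of step 1 and all of step 2); the arm keeps its last pose, push and grip.
It fails at once if the low white and dark red cosmetic pot is moved more than 30 mm (distance of pot from where it was at the start of the episode above 0.03 m).
It fails at once if the black-lidded cream jar is moved more than 30 mm (distance of jar from where it was at the start of the episode above 0.03 m).
It fails at once if the small white squeeze bottle with a blue cap is moved more than 30 mm (distance of bottle from where it was at the start of the episode above 0.03 m).
It fails at once if the roll of white tape is moved more than 30 mm (distance of tape from where it was at the start of the episode above 0.03 m).
It fails at once if the small white carton is moved more than 30 mm (distance of carton from where it was at the start of the episode above 0.03 m).
It also fails if it takes over 62 s, if anything falls off the work surface, if the arm or the gripper's body presses on something with over 40 N, if the wrist force passes 120 N, or if a joint passes its speed limit or range.

ROBOT

A 7-joint arm with a two-finger parallel gripper is mounted at the origin on a cart in front of the work surface, level with it; the furniture and walls round the work are solid. World frame = base frame: x ahead of the robot, y to its left, z up, the work surface at z = 0. Lengths are in m, angles in rad, forces in N, time in s.
With the tool pointing down it reaches from about 0.425 to 0.875 m from the base axis. Payload 4.7 kg.
Tool frame: the origin (TCP) lies midway between the tips of the shut fingers; the grasp point (between the pads) lies 19 mm behind it; z points along the fingers, y is the line along which they close (so a half turn about z gives the same grasp; the last joint's range is limited). The gripper opens to 87 mm and grips with 3 to 60 N. Pads are 19 mm wide; open, the fingers measure 117 mm over their backs; the gripper's body (75 mm by 190 mm) begins 51 mm behind the grasp point.
Start: joints at [1.187, 0.321, -0.07, 1.45, 0.023, 1.371, -0.057], TCP at [0.252, -0.599, 0.223] pointing down, gripper open.
Joint ranges: [-2.86, 2.86], [-0.3, 2.09], [-1.38, 1.24], [0.06, 2.45], [-1.56, 4.7], [0.09, 2.05], [-2.69, 2.69]. Speed limits (rad/s): [2.57, 2.57, 3.14, 3.14, 3.14, 3.14, 3.14].

INTERFACE

Orientations are given as a rotation vector (axis times angle).
In Python, from bench import ctrl gives the robot as it stands. The module is installed in compiled form; this text tells all that it offers.
- The arm moves only by the shell command python3 -m handwheel 'ROWS' [FORCE]. ROWS is JSON, a list of rows, each a list of 7 numbers: the finger opening in m, from 0 to 0.087, then the shift along the tool's x, y, z in m, then the turn, a rotation vector about the tool's x, y, z in degrees. A call has 1 to 12 rows; each row shifts and turns the commanded pose from where the row before left it, along the tool's axes as they then stand; what a row does not reach is not made up. A row lasts 1/8 s, in which the tool goes at most 62.5 mm and 10.7 degrees, less where a joint would pass 70% of its speed; a pose out of reach is approached as far as the arm can. A call is refused whole if a number of a shift passes 0.0625 or a number of a turn 10.7, either way. A call with a gripper value outside its range is refused whole. The fingers move at their own pace and stop on an object; FORCE is the grip in N (left out, the last holds). Time passes only in rows, so rows that do not move let the fingers close. It gives the time, the measured TCP pose, the force, the opening and the grip force at its end, in the units of the state.
- ctrl.get_state(): the state, without advancing time (a new reading comes with each control period).
- ctrl.get_image(name): name is "scene" or "top"; returns (picture, depth): 420x560x3 uint8, blue, green, red; 420x560 float32, m along the optical axis (not along the pixel's ray), 0 where there is no reading.
- ctrl.camera_info(name): a dict with "intrinsics" (3x3 intrinsics, pixels), "R" (3x3) and "t" (3): a world point X has camera coordinates R X + t. Camera axes: x right, y down, z forward; pixel columns grow to the right and rows downward; lengths in m; the calibration is good to about 2 mm. A picture is of the moment at which its call begins. camera_info takes no time and is no camera call.
- ctrl.close_job(): hands the job in; it is judged then, once.
The state is a dict: "time": time; "joint_positions": joint angles; "qd": joint speeds; "joint_torque": joint torques, N m; "position": TCP position; "tool_rot": TCP orientation; "ft_force": force on the tool from outside, world axes, zero at the start; "torque": the same for the moment, N m; "grip_width": opening from 0.0 (shut) to 1.0 (fully open); "grip_force": force on a finger pad.
Only numpy, scipy, OpenCV 4.12 (cv2) and the standard library are available. Lean on these libraries where they do the work, as an engineer would, in place of code of your own. Each camera call takes 0.05 s, during which the arm holds its last target. There are 200 camera calls.

## Working session

There is one attempt and no reset: what is moved stays moved. The work goes in short steps, Python scripts to look and compute and a shell command to move; the robot and the scene stay as the last step left them, time stands still between calls to the robot, and variables do not carry over. Pictures are saved under pics/ and viewed, at most 13 in all, crops included, and the job is handed in when it is done.

```bash
mkdir -p pics; cat > h.py <<'E'
import numpy as np, cv2
from bench import ctrl
from scipy.spatial.transform import Rotation as Ro
def ray(name,u,v):
    c=ctrl.camera_info(name);K=np.array(c["intrinsics"]);R=np.array(c["R"]);t=np.array(c["t"])
    return -R.T@t, R.T@np.linalg.inv(K)@np.array([u,v,1.])
def onz(name,u,v,z):
    o,d=ray(name,u,v);return o+d*(z-o[2])/d[2]
def cloud(name,dep):
    c=ctrl.camera_info(name);K=np.array(c["intrinsics"]);R=np.array(c["R"]);t=np.array(c["t"])
    v,u=np.mgrid[:420,:560];p=np.stack([u,v,np.ones_like(u)],-1)@np.linalg.inv(K).T*dep[...,None]
    return (p-t)@R
def proj(name,X):
    c=ctrl.camera_info(name);p=np.array(c["intrinsics"])@(np.array(c["R"])@X+np.array(c["t"]));return p[:2]/p[2]
E
python3 - <<'E'
from h import *
s=ctrl.get_state();print({k:np.round(v,3) for k,v in s.items()})
for n in("scene","top"):
    im,d=ctrl.get_image(n);cv2.imwrite(f"pics/{n}0.png",im);np.savez(f"{n}0.npz",im=im,d=d)
    c=ctrl.camera_info(n);print(n,np.round(ray(n,280,210),3),np.array(c["intrinsics"])[0,0], (d>0).mean())
E
```

```text
{'time': np.float64(0.0), 'joint_positions': array([ 1.187,  0.322, -0.07 ,  1.452,  0.023,  1.371, -0.057]), 'qd': array([ 0.001, -0.002, -0.   ,  0.   ,  0.002,  0.002,  0.001]), 'joint_torque': array([ 1.0000e-03, -4.9128e+01, -4.0300e-01, -3.1253e+01, -6.4000e-02,
        4.4000e-02,  0.0000e+00]), 'position': array([ 0.252, -0.599,  0.221]), 'tool_rot': array([-3.078e+00, -6.200e-01,  1.000e-03]), 'ft_force': array([1.217, 0.76 , 0.437]), 'torque': array([ 0.012,  0.038, -0.005]), 'grip_force': np.float64(0.0), 'grip_width': np.float64(1.0)}
scene [[-0.288 -0.438  0.638]
 [ 0.756  0.368 -0.542]] 389.0289659166641 0.9961437074829932
top [[ 0.329 -0.039  1.522]
 [ 0.158  0.015 -0.987]] 480.001207612351 0.9959608843537415
```

View pics/scene0.png

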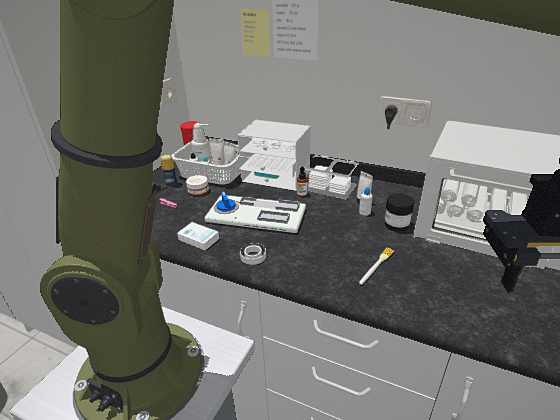

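View pics/top0.png

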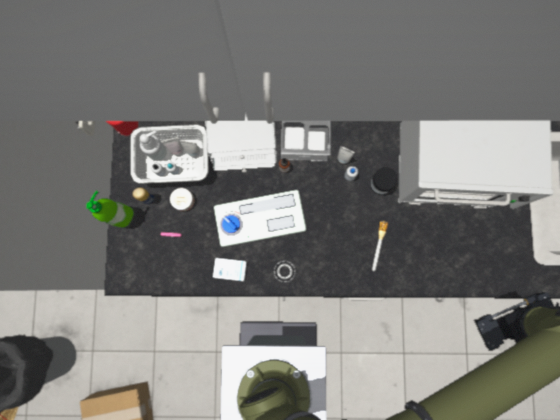

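The scene view shows the dock at (255,212), the clip at (168,203) and the brush at (378,266). In the top view they are at (260,218), (170,235) and (380,245). Next I'll segment them and fit their poses.

```bash
python3 - <<'E'
from h import *
T=np.load("top0.npz");S=np.load("scene0.npz")
def crop(im,x,y,w,h,k): return cv2.resize(im[y:y+h,x:x+w],None,fx=k,fy=k,interpolation=cv2.INTER_CUBIC)
a=crop(T["im"],205,180,110,75,5);b=crop(S["im"],200,180,110,60,5)
cv2.imwrite("pics/c1.png",np.vstack([a,b[:225]]))
for n,D in(("top",T),("scene",S)):
    im=D["im"].astype(int);P=cloud(n,D["d"]);B,G,R=im[...,0],im[...,1],im[...,2]
    def st(m,l):
        q=P[m];
        if len(q)<5: print(n,l,len(q));return
        c=(q.max(0)+q.min(0))/2; w,v=np.linalg.eigh(np.cov(q[:,:2].T)); a=v[:,1]; t=(q[:,:2]-q[:,:2].mean(0))@v
        ctr=q[:,:2].mean(0)+v@((t.max(0)+t.min(0))/2)
        print(n,l,len(q),"mean",q.mean(0).round(4),"mid",ctr.round(4),"ang",np.degrees(np.arctan2(a[1],a[0])).round(1),"ext",np.ptp(t,axis=0).round(4),"z",np.percentile(q[:,2],[5,50,95]).round(4))
    reg=(P[...,0]>.35)&(P[...,0]<.8)
    st(reg&(R>150)&(G<130)&(R-G>60)&(P[...,1]>.2)&(P[...,1]<.45)&(P[...,2]<.04),"clip")
    br=reg&(P[...,1]<-.2)&(P[...,1]>-.5)&(P[...,2]<.03)&(R>130)
    st(br,"brush"); st(br&(R-B>50),"bristle"); st(br&(R-B<40),"handle")
    st(reg&(B>130)&(B-R>70)&(P[...,1]>-.05)&(P[...,1]<.3),"blue")
    dk=reg&(P[...,1]>-.1)&(P[...,1]<.25)&(P[...,2]>.012)&(P[...,2]<.027)&(P[...,0]>.5)
    st(dk,"dock")
    q=P[dk][:,:2].astype(np.float32);print(cv2.minAreaRect(q))
    if n=="top":
        fl=reg&(P[...,1]>-.2)&(P[...,1]<.3)&(B<70)&(P[...,0]<.65);print("floor z",np.percentile(P[fl][:,2],[5,50,95]))
E
```

```text
top clip 29 mean [0.4906 0.3279 0.0101] mid [0.4926 0.3302] ang 88.3 ext [0.012  0.0591] z [0.0001 0.012  0.0193]
top brush 319 mean [ 0.5094 -0.3489  0.0098] mid [ 0.575  -0.3192] ang 160.9 ext [0.3132 0.3738] z [-0.0023  0.0085  0.028 ]
top bristle 108 mean [ 0.5106 -0.3408  0.0071] mid [ 0.5089 -0.3408] ang 165.6 ext [0.0242 0.0595] z [-0.0024  0.0079  0.0141]
top handle 201 mean [ 0.5092 -0.3539  0.0116] mid [ 0.575  -0.3193] ang 160.9 ext [0.3131 0.3738] z [-0.0021  0.0092  0.0289]
top blue 248 mean [0.5217 0.1369 0.0417] mid [0.5228 0.1382] ang 142.8 ext [0.0516 0.0561] z [0.0287 0.0374 0.0642]
top dock 2437 mean [0.5599 0.0341 0.0213] mid [0.6462 0.076 ] ang 88.8 ext [0.2956 0.3499] z [0.0159 0.0214 0.026 ]
((0.6494361758232117, 0.07640186697244644), (0.29848816990852356, 0.34315812587738037), 0.35887831449508667)
floor z [-0.00569976 -0.00014029  0.00547274]
scene clip 15 mean [0.4895 0.3292 0.0069] mid [0.4906 0.3285] ang 87.5 ext [0.0093 0.0578] z [0.0017 0.0047 0.0154]
scene brush 825 mean [ 0.5956 -0.3839  0.0193] mid [ 0.6231 -0.327 ] ang 148.4 ext [0.3247 0.4279] z [0.0053 0.0226 0.0295]
scene bristle 101 mean [ 0.511  -0.3427  0.0074] mid [ 0.5132 -0.3417] ang 171.1 ext [0.024  0.0667] z [0.0045 0.0076 0.0103]
scene handle 717 mean [ 0.6085 -0.3901  0.0211] mid [ 0.6256 -0.3269] ang 146.7 ext [0.3235 0.4251] z [0.0057 0.0244 0.0296]
scene blue 179 mean [0.5099 0.1303 0.0401] mid [0.4583 0.1244] ang -167.3 ext [0.0612 0.2012] z [0.0244 0.0354 0.0617]
scene dock 1768 mean [0.583  0.0223 0.021 ] mid [0.6571 0.0539] ang 58.5 ext [0.3879 0.4155] z [0.0151 0.0211 0.0256]
((0.6445217132568359, 0.07644934207201004), (0.2960522174835205, 0.34439605474472046), 1.40762197971344)
```

View pics/c1.png

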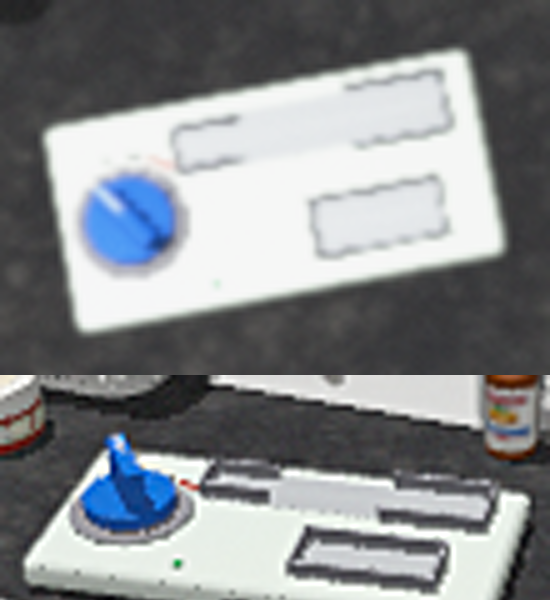

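The crop shows the dock deck corners at crop pixels (45,130), (467,48), (505,255) and (80,332). The long bay runs from (177,150) to (447,100), the clip bay centre is at (379,218), and the dial is at (130,220). I'll rectify both views onto the relevant height planes for exact fits.

```bash
cat >> h.py <<'E'
def rect(name,im,z,x0,x1,y0,y1,s=.0005):
    # rows: x decreasing downward (x1 on top), cols: y decreasing to the right (y1 left)
    w,h=int((y1-y0)/s),int((x1-x0)/s)
    W=np.array([[x1,y1,z],[x1,y0,z],[x0,y0,z],[x0,y1,z]])
    src=np.float32([proj(name,X) for X in W]);dst=np.float32([[0,0],[w,0],[w,h],[0,h]])
    return cv2.warpPerspective(im,cv2.getPerspectiveTransform(src,dst),(w,h),flags=cv2.INTER_CUBIC)
E
python3 - <<'E'
from h import *
T=np.load("top0.npz")["im"];S=np.load("scene0.npz")["im"]
def fit(n,im,z,box,f,l):
    x0,x1,y0,y1=box;r=rect(n,im,z,*box).astype(int);m=f(r[...,0],r[...,1],r[...,2]).astype(np.uint8)
    k,L,st,c=cv2.connectedComponentsWithStats(m);i=1+st[1:,4].argmax();ys,xs=np.where(L==i)
    p=np.stack([x1-ys*.0005,y1-xs*.0005],1).astype(np.float32)
    b=cv2.minAreaRect(p);bp=cv2.boxPoints(b);e=[bp[1]-bp[0],bp[2]-bp[1]];e=max(e,key=np.linalg.norm)
    print(n,l,z,"ctr",np.round(b[0],4),"size",np.round(b[1],4),"mean",p.mean(0).round(4),"ang",np.degrees(np.arctan2(e[1],e[0])).round(2))
for n,im in(("top",T),("scene",S)):
    fit(n,im,.020,(.44,.68,-.14,.22),lambda b,g,r:(r>150)|((b>120)&(b-r>60)),"dock")
    fit(n,im,.036,(.44,.60,.06,.22),lambda b,g,r:(b>110)&(b-r>70),"dialdisc")
    for z in(.006,.012): fit(n,im,z,(.44,.54,.25,.42),lambda b,g,r:(r-g>50),"clip")
    for z in(.0055,.009):
        fit(n,im,z,(.38,.62,-.45,-.25),lambda b,g,r:(r>115),"brush")
        fit(n,im,z,(.38,.62,-.45,-.25),lambda b,g,r:(r-b>60),"bristle")
        fit(n,im,z,(.38,.62,-.45,-.25),lambda b,g,r:(r>120)&(r-b<45),"handle")
a=rect("top",T,.032,.44,.68,-.12,.22,.0008);b=rect("scene",S,.032,.44,.68,-.12,.22,.0008)
cv2.imwrite("pics/r1.png",cv2.resize(np.vstack([a,b]),None,fx=.99,fy=.99))
E
```

```text
top dock 0.02 ctr [0.544  0.0489] size [0.1351 0.2752] mean [0.544  0.0486] ang -78.91
top dialdisc 0.036 ctr [0.5231 0.1384] size [0.0553 0.0563] mean [0.5224 0.1375] ang -36.47
top clip 0.006 ctr [0.4922 0.3325] size [0.0662 0.0129] mean [0.4922 0.3329] ang 87.61
top clip 0.012 ctr [0.4916 0.331 ] size [0.0662 0.0129] mean [0.4915 0.3314] ang 88.12
top brush 0.0055 ctr [ 0.4581 -0.3309] size [0.0267 0.1617] mean [ 0.4688 -0.3304] ang -10.78
top bristle 0.0055 ctr [ 0.5086 -0.3415] size [0.026  0.0557] mean [ 0.5125 -0.3411] ang -7.7
top handle 0.0055 ctr [ 0.4418 -0.3271] size [0.0242 0.1283] mean [ 0.4331 -0.3217] ang -11.05
top brush 0.009 ctr [ 0.4579 -0.3302] size [0.0265 0.1612] mean [ 0.4685 -0.3297] ang -10.85
top bristle 0.009 ctr [ 0.5081 -0.3408] size [0.0259 0.0556] mean [ 0.5121 -0.3404] ang -7.91
top handle 0.009 ctr [ 0.4418 -0.3265] size [0.0243 0.1284] mean [ 0.4329 -0.3211] ang -11.05
scene dock 0.02 ctr [0.5464 0.0476] size [0.1705 0.2783] mean [0.5352 0.0538] ang -79.07
scene dialdisc 0.036 ctr [0.5331 0.1466] size [0.1114 0.0552] mean [0.5241 0.137 ] ang 45.0
scene clip 0.006 ctr [0.4945 0.3339] size [0.0821 0.0251] mean [0.4959 0.3336] ang 83.42
scene clip 0.012 ctr [0.4868 0.3266] size [0.0816 0.0249] mean [0.4884 0.3263] ang 82.96
scene brush 0.0055 ctr [ 0.4595 -0.3323] size [0.0241 0.1637] mean [ 0.4727 -0.332 ] ang -11.31
scene bristle 0.0055 ctr [ 0.5219 -0.3436] size [0.0241 0.0354] mean [ 0.5223 -0.3445] ang -17.1
scene handle 0.0055 ctr [ 0.4459 -0.3255] size [0.0152 0.1341] mean [ 0.435  -0.3225] ang -11.21
scene brush 0.009 ctr [ 0.4569 -0.3335] size [0.0241 0.1597] mean [ 0.4693 -0.3328] ang -11.09
scene bristle 0.009 ctr [ 0.5173 -0.3442] size [0.0241 0.0354] mean [ 0.5179 -0.345 ] ang -16.93
scene handle 0.009 ctr [ 0.443  -0.3264] size [0.0151 0.1296] mean [ 0.432  -0.3234] ang -11.21
```

View pics/r1.png

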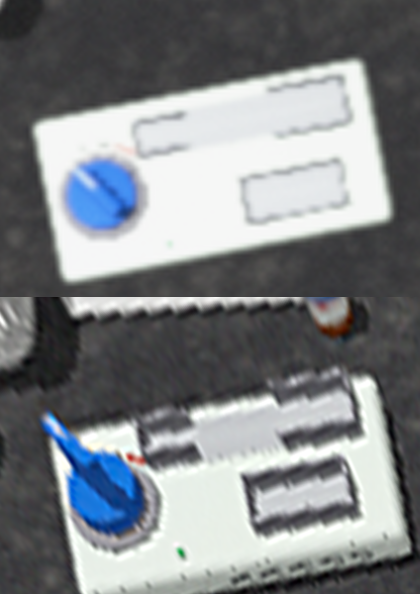

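The rectified top view at z = 0.032 gives these:
- Long bay: narrow end mid at (136,140), wide end mid at (348,100).
- Clip bay: centre at (294,191).
- Dial: at (101,192).

So the dock yaw is about 11.1°. I'll refine the brush and clip axes, then check clearance for the gripper body.

```bash
python3 - <<'E'
from h import *
T=np.load("top0.npz");S=np.load("scene0.npz")
for n,D in(("top",T),("scene",S)):
  for z in(.004,.0055):
    box=(.37,.56,-.40,-.27);r=rect(n,D["im"],z,*box).astype(int)
    m=(r[...,2]>105).astype(np.uint8);k,L,st,c=cv2.connectedComponentsWithStats(m);i=1+st[1:,4].argmax();ys,xs=np.where(L==i)
    X=.56-ys*.0005;Y=-.27-xs*.0005
    rows=np.unique(ys);cx=.56-rows*.0005;cy=np.array([Y[ys==q].mean() for q in rows]);w=np.array([(ys==q).sum()*.0005 for q in rows])
    h=cx<.48;f=np.polyfit(cx[h][8:],cy[h][8:],1);g=np.polyfit(cx,cy,1)
    print(n,z,"x range",X.min().round(4),X.max().round(4),"fit handle yaw",np.degrees(np.arctan(f[0])).round(2),"all",np.degrees(np.arctan(g[0])).round(2),"y at .446",np.polyval(f,.446).round(4),np.polyval(g,.446).round(4),"width",np.interp(.45,cx[::-1],w[::-1]))
P=cloud("top",T["d"])
for l,b in(("back",(.6,.85,-.12,.2)),("right",(.42,.8,-.47,-.2)),("left",(.35,.7,.22,.5))):
    q=P[(P[...,0]>b[0])&(P[...,0]<b[1])&(P[...,1]>b[2])&(P[...,1]<b[3])&(P[...,2]>.06)]
    print(l);
    for y in np.arange(b[2],b[3],.04):
        s=q[(q[:,1]>y)&(q[:,1]<y+.04)]
        if len(s)>3: print(round(y,2),"min x",s[:,0].min().round(3),"maxz",s[:,2].max().round(3), "minx z>.09",s[s[:,2]>.09][:,0].min().round(3) if (s[:,2]>.09).any() else None)
for n,D in(("top",T),("scene",S)):
    P=cloud(n,D["d"])
    def near(c,r): return P[np.hypot(P[...,0]-c[0],P[...,1]-c[1])<r][:,2]
    print(n,"z deck",np.median(near((.50,.04),.012)).round(4),"bayfloor",np.median(near((.583,.034),.008)).round(4),"clipbay",np.median(near((.5253,-.018),.008)).round(4),"brush",np.percentile(near((.446,-.328),.008),90).round(4),"clip",np.percentile(near((.4905,.329),.008),90).round(4),"bar",np.percentile(near((.523,.138),.01),95).round(4))
E
```

```text
top 0.004 x range 0.3785 0.5385 fit handle yaw -13.57 all -13.4 y at .446 -0.3252 -0.3252 width 0.015499999999999944
top 0.0055 x range 0.3785 0.538 fit handle yaw -13.58 all -13.41 y at .446 -0.3249 -0.3249 width 0.015000000000000055
scene 0.004 x range 0.381 0.543 fit handle yaw -13.04 all -13.29 y at .446 -0.3246 -0.3249 width 0.012000000000000056
scene 0.0055 x range 0.3795 0.541 fit handle yaw -13.07 all -13.28 y at .446 -0.3253 -0.3256 width 0.012
back
-0.12 min x 0.727 maxz 0.09 minx z>.09 None
-0.08 min x 0.728 maxz 0.089 minx z>.09 None
-0.04 min x 0.698 maxz 0.176 minx z>.09 0.705
0.0 min x 0.6 maxz 1.094 minx z>.09 0.6
0.04 min x 0.693 maxz 0.18 minx z>.09 0.693
0.08 min x 0.677 maxz 0.182 minx z>.09 0.677
0.12 min x 0.687 maxz 0.179 minx z>.09 0.687
0.16 min x 0.687 maxz 0.181 minx z>.09 0.687
right
-0.47 min x 0.56 maxz 0.852 minx z>.09 0.56
-0.43 min x 0.587 maxz 0.925 minx z>.09 0.587
-0.39 min x 0.587 maxz 0.997 minx z>.09 0.587
-0.35 min x 0.587 maxz 1.071 minx z>.09 0.587
-0.31 min x 0.587 maxz 1.114 minx z>.09 0.587
-0.27 min x 0.587 maxz 1.114 minx z>.09 0.587
-0.23 min x 0.587 maxz 1.115 minx z>.09 0.587
left
0.22 min x 0.588 maxz 1.117 minx z>.09 0.588
0.26 min x 0.588 maxz 1.059 minx z>.09 0.588
0.3 min x 0.588 maxz 0.99 minx z>.09 0.588
0.34 min x 0.587 maxz 0.924 minx z>.09 0.587
0.38 min x 0.588 maxz 0.857 minx z>.09 0.588
0.42 min x 0.544 maxz 0.172 minx z>.09 0.546
0.46 min x 0.512 maxz 0.274 minx z>.09 0.512
top z deck 0.0206 bayfloor 1.013 clipbay 0.02 brush 0.0137 clip 0.019 bar 0.0672
scene z deck 0.0211 bayfloor 0.0217 clipbay 0.0215 brush 0.0096 clip 0.0137 bar 0.0621
```

```bash
cat >> h.py <<'E'
def go(x,y,z,yaw):
    s=ctrl.get_state();R=Ro.from_rotvec(s["tool_rot"]).as_matrix();cy=np.degrees(np.arctan2(R[1,0],R[0,0]))
    D=np.array([x,y,z])-s["position"];a=np.radians(yaw);d=(yaw-cy+180)%360-180
    e=Ro.from_matrix(R.T@np.array([[np.cos(a),np.sin(a),0],[np.sin(a),-np.cos(a),0],[0,0,-1]]).T.T).as_rotvec(degrees=True)
    print("t",round(float(s["time"]),2),"pos",s["position"].round(4),"yaw",cy.round(2),"turn_tool",e.round(1),
     "shift now mm",(R.T@D*1000).round(1),"shift after turn mm",(np.array([[np.cos(a),np.sin(a),0],[np.sin(a),-np.cos(a),0],[0,0,-1]])@D*1000).round(1),"grip",round(float(s["grip_width"])*87,1),round(float(s["grip_force"]),1),"ft",np.round(s["ft_force"],1),"tq",np.round(s["torque"],2))
E
python3 -m handwheel '[[0.04,0,0,0,0,0,-10.7],[0.04,0,0,0,0,0,-10.7],[0.04,0,0,0,0,0,-10.7],[0.04,0,0,0,0,0,-10.7],[0.04,0,0,0,0,0,-10.7],[0.04,0,0,0,0,0,-10.7],[0.04,0,0,0,0,0,-10.7],[0.04,0,0,0,0,0,-10.7],[0.04,0,0,0,0,0,0]]' 20
python3 -c "
from h import *
go(.449,-.3257,.10,166.6)"
```

```text
time: 1.23
position: [0.2516, -0.599, 0.222]
tool_rot: [-1.84, -2.545, -0.001]
ft_force: [-0.3, -0.2, 0.5]
grip_width: 0.457
grip_force: 0.0
t 1.23 pos [ 0.2516 -0.599   0.222 ] yaw 108.27 turn_tool [  0.   -0.  -58.3] shift now mm [197.6 273.2 122.2] shift after turn mm [-128.7  311.7  122. ] grip 39.7 0.0 ft [-0.3 -0.2  0.5] tq [-0.03 -0.1   0.01]
```

```bash
python3 -m handwheel '[[0.04,0.028,0.039,0.0175,0,0,0],[0.04,0.028,0.039,0.0175,0,0,0],[0.04,0.028,0.039,0.0175,0,0,0],[0.04,0.028,0.039,0.0175,0,0,0],[0.04,0.028,0.039,0.0175,0,0,0],[0.04,0.028,0.039,0.0175,0,0,0],[0.04,0.029,0.039,0.0165,0,0,0]]' >/dev/null
python3 -m handwheel '[[0.04,0,0,0,0,0,-10.6],[0.04,0,0,0,0,0,-10.6],[0.04,0,0,0,0,0,-10.6],[0.04,0,0,0,0,0,-10.6],[0.04,0,0,0,0,0,-10.6],[0.04,0,0,0,0,0,-5.3],[0.04,0,0,0,0,0,0],[0.04,0,0,0,0,0,0]]'
python3 -c "
from h import *
go(.449,-.3257,.003,166.6)"
```

```text
time: 3.1
position: [0.4486, -0.3262, 0.1009]
tool_rot: [-0.369, -3.12, -0.0]
ft_force: [1.0, 0.1, 0.1]
grip_width: 0.464
grip_force: 0.0
t 3.1 pos [ 0.4486 -0.3262  0.1009] yaw 166.51 turn_tool [ 0.  -0.  -0.1] shift now mm [-0.3  0.5 97.9] shift after turn mm [-0.3  0.5 97.9] grip 40.4 0.0 ft [1.  0.1 0.1] tq [ 0.07 -0.17 -0.02]
```

Now I'll go down, grip the brush and lift it.

```bash
python3 -m handwheel '[[0.04,0,0,0.035,0,0,0],[0.04,0,0,0.035,0,0,0],[0.04,0,0,0.020,0,0,0],[0.04,0,0,0.0075,0,0,0],[0.04,0,0,0,0,0,0],[0,0,0,0,0,0,0],[0,0,0,0,0,0,0],[0,0,0,0,0,0,0],[0,0,0,0,0,0,0],[0,0,0,0,0,0,0]]' 20
python3 -m handwheel '[[0,0,0,-0.04,0,0,0],[0,0,0,-0.05,0,0,0],[0,0,0,-0.05,0,0,0],[0,0,0,0,0,0,0]]'
python3 - <<'E'
from h import *
# bay_brush origin (.5834,.0225), dock yaw 11.1; brush grasp at +12 along y
a=np.radians(101.1);g=np.array([.5834,.0225])+.012*np.array([np.cos(a),np.sin(a)]);print(g)
go(g[0]-.002,g[1],.12,101.1)
im,d=ctrl.get_image("top");im2,_=ctrl.get_image("scene")
cv2.imwrite("pics/g1.png",np.hstack([cv2.resize(im[180:300,320:440],(390,390)),cv2.resize(im2[200:310,320:430],(390,390))]))
E
```

```text
time: 4.35
position: [0.4488, -0.3264, 0.0038]
tool_rot: [0.364, 3.12, -0.001]
ft_force: [0.1, 0.4, 1.6]
grip_width: 0.107
grip_force: 20.0
time: 4.85
position: [0.4513, -0.3278, 0.1481]
tool_rot: [0.363, 3.114, -0.008]
ft_force: [-0.6, -0.3, -0.2]
grip_width: 0.112
grip_force: 20.0
[0.58108974 0.03427551]
t 4.85 pos [ 0.4513 -0.3278  0.1481] yaw 166.69 turn_tool [ 0.   0.5 65.6] shift now mm [-40.8 381.9  26.8] shift after turn mm [330.7 195.1  28.1] grip 9.7 20.0 ft [-0.6 -0.3 -0.2] tq [ 0.11 -0.17  0.03]
```

View pics/g1.png

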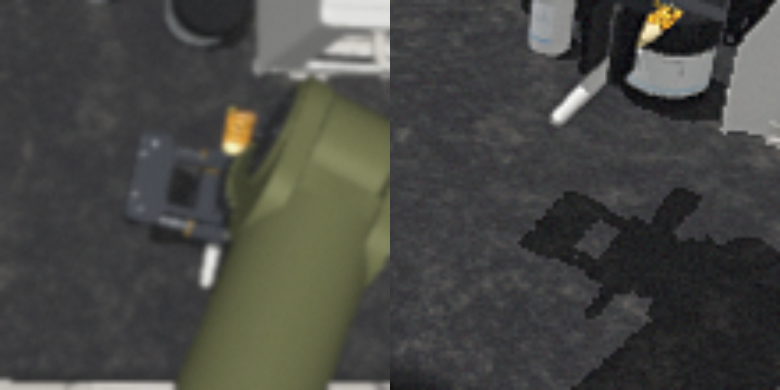

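The brush is held level: the top crop shows bristles at (238,130) and the tail at (208,268). Carrying it to the dock.

```bash
python3 -m handwheel '[[0,-0.003,0.025,0,0,0,0],[0,-0.0045,0.0425,0,0,0,0],[0,-0.0045,0.0425,0,0,0,0],[0,-0.0045,0.0425,0,0,0,0],[0,-0.0045,0.0425,0,0,0,0],[0,-0.0045,0.0425,0,0,0,0],[0,-0.0045,0.0425,0,0,0,0],[0,-0.0045,0.0425,0,0,0,0],[0,-0.004,0.037,0,0,0,0],[0,-0.002,0.0225,0,0,0,0]]' >/dev/null
python3 -m handwheel '[[0,0,0,0,0,0,9.4],[0,0,0,0,0,0,9.4],[0,0,0,0,0,0,9.4],[0,0,0,0,0,0,9.4],[0,0,0,0,0,0,9.4],[0,0,0,0,0,0,9.4],[0,0,0,0,0,0,9.2],[0,0,0,0,0,0,0],[0,0,0,0,0,0,0]]'
python3 - <<'E'
from h import *
go(.579,.0343,.026,101.1)
im,d=ctrl.get_image("top");im2,_=ctrl.get_image("scene")
cv2.imwrite("pics/g2.png",np.hstack([cv2.resize(im[150:270,200:320],(390,390)),cv2.resize(im2[130:250,200:320],(390,390))]))
E
```

```text
time: 7.32
position: [0.5753, 0.0362, 0.1424]
tool_rot: [-1.992, -2.427, 0.002]
ft_force: [0.3, -0.9, 0.1]
grip_width: 0.11
grip_force: 20.0
t 7.33 pos [0.5753 0.0362 0.1424] yaw 101.26 turn_tool [-0.1 -0.   0.2] shift now mm [ -2.7   3.4 116.4] shift after turn mm [ -2.6   3.2 116.4] grip 9.6 20.0 ft [ 0.3 -0.9  0.1] tq [-0.02 -0.09  0.01]
```

View pics/g2.png

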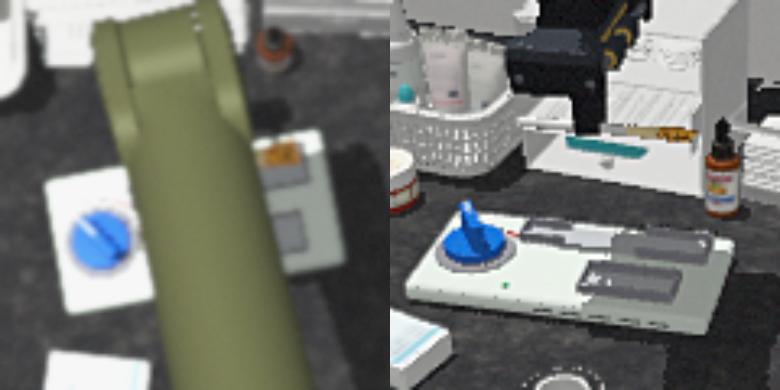

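```bash
python3 -m handwheel '[[0,-0.0026,0.003,0.03,0,0,0],[0,0,0,0.03,0,0,0],[0,0,0,0.025,0,0,0],[0,0,0,0.015,0,0,0],[0,0,0,0.006,0,0,0],[0,0,0,0,0,0,0],[0,0,0,0,0,0,0]]'
python3 - <<'E'
from h import *
go(.579,.0343,.026,101.1)
im,d=ctrl.get_image("top");im2,_=ctrl.get_image("scene")
cv2.imwrite("pics/g3.png",np.hstack([cv2.resize(im[180:250,240:310],(390,390)),cv2.resize(im2[180:250,230:310],(400,390))]))
E
```

```text
time: 8.3
position: [0.5803, 0.0343, 0.0385]
tool_rot: [1.995, 2.425, 0.002]
ft_force: [-0.7, -0.4, -0.4]
grip_width: 0.109
grip_force: 20.0
t 8.3 pos [0.5803 0.0343 0.0385] yaw 101.1 turn_tool [ 0.1  0.  -0. ] shift now mm [ 0.2 -1.3 12.5] shift after turn mm [ 0.2 -1.3 12.5] grip 9.5 20.0 ft [-0.7 -0.4 -0.4] tq [ 0.04 -0.08  0.04]
```

View pics/g3.png

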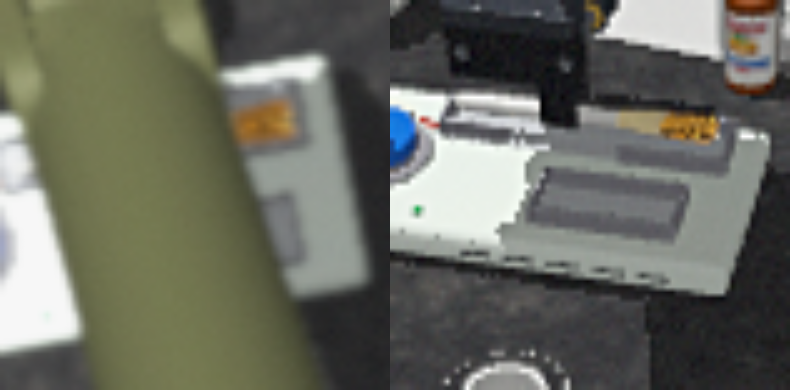

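The bristles at (267,120) are centred in the wide bay, which spans rows 88–150. Lowering and letting go.

```bash
python3 -m handwheel '[[0,0,0,0.006,0,0,0],[0,0,0,0.005,0,0,0],[0,0,0,0.001,0,0,0],[0,0,0,0,0,0,0]]'
python3 -m handwheel '[[0.028,0,0,0,0,0,0],[0.028,0,0,0,0,0,0],[0.028,0,0,0,0,0,0],[0.028,0,0,-0.02,0,0,0],[0.028,0,0,-0.05,0,0,0],[0.028,0,0,-0.055,0,0,0],[0.028,0,0,0,0,0,0]]'
python3 -c "
from h import *
go(.491,.3295,.15,88)"
```

```text
time: 8.9
position: [0.5794, 0.0342, 0.0257]
tool_rot: [-1.996, -2.426, 0.001]
ft_force: [-1.9, -0.8, 3.5]
grip_width: 0.111
grip_force: 20.0
time: 9.78
position: [0.5832, 0.0352, 0.1572]
tool_rot: [1.99, 2.419, 0.011]
ft_force: [0.1, -0.1, -1.0]
grip_width: 0.316
grip_force: 0.0
t 9.78 pos [0.5832 0.0352 0.1572] yaw 101.11 turn_tool [ 0.6  0.1 13.1] shift now mm [306.6 -33.8   6.1] shift after turn mm [ 290.9 -102.4    7.2] grip 27.5 0.0 ft [ 0.1 -0.1 -1. ] tq [ 0.04 -0.09 -0.02]
```

```bash
python3 -m handwheel '[[0.04,0.02,-0.002,0,0,0,1.5],[0.04,0.041,-0.006,0,0,0,1.5],[0.04,0.041,-0.008,0,0,0,1.5],[0.04,0.041,-0.009,0,0,0,1.5],[0.04,0.041,-0.011,0,0,0,2],[0.04,0.041,-0.012,0,0,0,2],[0.04,0.041,-0.013,0,0,0,2],[0.04,0.02,-0.007,0,0,0,1],[0.04,0,0,0,0,0,0]]' >/dev/null
python3 - <<'E'
from h import *
ctrl.get_image("top")
go(.492,.3305,.010,88)
im,d=ctrl.get_image("top");im2,_=ctrl.get_image("scene")
cv2.imwrite("pics/b1.png",np.vstack([cv2.resize(im[190:245,220:310],(630,300)),cv2.resize(im2[185:235,205:315],(630,286))]))
E
```

```text
t 10.95 pos [0.4839 0.3131 0.1504] yaw 88.2 turn_tool [-0.   0.   0.2] shift now mm [ 17.8   7.6 140.4] shift after turn mm [ 17.7   7.5 140.4] grip 40.2 0.0 ft [ 0.1 -0.1 -0.8] tq [-0.05 -0.19  0.  ]
```

View pics/b1.png

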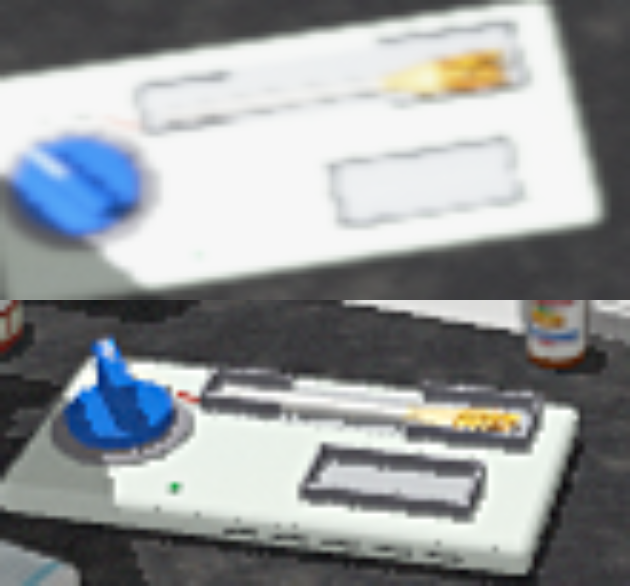

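The brush lies in the long bay, with bristles at (455,72) in the top half and the tail at (150,118) inside the narrow walls, slightly toward the front. I'll check the numbers and continue to the clip at the same time.

```bash
python3 -m handwheel '[[0.04,0.0178,0.0075,0.02,0,0,0],[0.04,0,0,0.05,0,0,0],[0.04,0,0,0.04,0,0,0],[0.04,0,0,0.022,0,0,0],[0.04,0,0,0.0085,0,0,0],[0.04,0,0,0,0,0,0],[0.04,0,0,0,0,0,0]]'
python3 - <<'E'
from h import *
go(.492,.3305,.010,88)
a=np.radians(11.1);ex=np.array([np.cos(a),np.sin(a)]);ey=np.array([-ex[1],ex[0]]);o=np.array([.5834,.0225])
for n in("top","scene"):
    im,d=ctrl.get_image(n)
    r=rect(n,im,.0275,.44,.68,-.14,.22).astype(int);m=(r[...,2]-r[...,0]>60)&(np.arange(r.shape[0])[:,None]<260)&(np.arange(r.shape[1])[None]>350)
    ys,xs=np.where(m);p=np.stack([.68-ys*.0005,.22-xs*.0005],1)-o
    print(n,len(ys),"bristle x'",np.percentile(p@ex,[3,50,97]).round(4),"y'",np.percentile(p@ey,[3,50,97]).round(4))
    P=cloud(n,d);q=P[(d>0)&(P[...,2]<.06)];rel=q[:,:2]-o
    for nm,y0,y1 in(("head",-.075,-.03),("tail",.05,.08)):
        k=(abs(rel@ex)<.012)&(rel@ey>y0)&(rel@ey<y1);print(nm,"z",np.percentile(q[k][:,2],[5,50,95]).round(4))
E
```

```text
time: 11.92
position: [0.4935, 0.3313, 0.0116]
tool_rot: [2.258, 2.183, 0.004]
ft_force: [-0.3, -0.1, 0.9]
grip_width: 0.458
grip_force: 0.0
t 11.93 pos [0.4935 0.3313 0.0116] yaw 88.08 turn_tool [ 0.1 -0.1  0.1] shift now mm [-0.9 -1.5  1.6] shift after turn mm [-0.9 -1.4  1.6] grip 39.9 0.0 ft [-0.3 -0.1  0.9] tq [-0.01 -0.1  -0.05]
top 2480 bristle x' [-0.014  -0.0046  0.0049] y' [-0.0735 -0.0595 -0.0411]
head z [0.0188 0.0294 0.0341]
tail z [0.0179 0.027  0.0354]
scene 3353 bristle x' [-0.0079  0.0017  0.0659] y' [-0.0944 -0.0623 -0.0262]
head z [0.0272 0.0298 0.0312]
tail z [0.02   0.0291 0.0312]
```

The brush is inside tolerance. Now the clip.

```bash
python3 -m handwheel '[[0.04,-0.0005,-0.001,0.0015,0,0,0],[0,0,0,0,0,0,0],[0,0,0,0,0,0,0],[0,0,0,0,0,0,0],[0,0,0,0,0,0,0],[0,0,0,0,0,0,0]]' 15
python3 -m handwheel '[[0,0,0,-0.03,0,0,0],[0,0,0,-0.05,0,0,0],[0,0,0,-0.04,0,0,0],[0,0,0,0,0,0,0],[0,0,0,0,0,0,0]]'
python3 - <<'E'
from h import *
go(.5253,-.018,.13,101.1)
for n in("top","scene"):
    im,d=ctrl.get_image(n);P=cloud(n,d);i=im.astype(int);m=(i[...,2]-i[...,1]>60)&(i[...,2]>150)&(abs(P[...,0]-.49)<.1)&(abs(P[...,1]-.33)<.06)&(P[...,2]<.2)
    q=P[m]
    if len(q):print(n,len(q),q.mean(0).round(4),np.ptp(q,axis=0).round(3))
E
```

```text
time: 12.78
position: [0.4914, 0.3302, 0.0085]
tool_rot: [2.258, 2.184, -0.0]
ft_force: [0.3, -0.0, 0.1]
grip_width: 0.129
grip_force: 15.0
time: 13.4
position: [0.4911, 0.3297, 0.1279]
tool_rot: [2.258, 2.184, -0.002]
ft_force: [0.9, -0.1, -1.3]
grip_width: 0.127
grip_force: 15.0
t 13.4 pos [0.4911 0.3297 0.1279] yaw 88.08 turn_tool [ -0.   0. -13.] shift now mm [-346.3   45.8   -1.8] shift after turn mm [-347.8  -33.4   -2.1] grip 11.0 15.0 ft [ 0.9 -0.1 -1.3] tq [-0.04 -0.02  0.03]
scene 21 [0.4858 0.3081 0.1271] [0.011 0.025 0.012]
```

```bash
python3 -m handwheel '[[0,-0.02,0.003,0,0,0,0],[0,-0.042,0.0055,0,0,0,0],[0,-0.042,0.0055,0,0,0,0],[0,-0.042,0.0055,0,0,0,0],[0,-0.042,0.0055,0,0,0,0],[0,-0.042,0.0055,0,0,0,0],[0,-0.042,0.0055,0,0,0,0],[0,-0.042,0.0055,0,0,0,0],[0,-0.032,0.0045,0,0,0,0],[0,0,0,0,0,0,-6.5],[0,0,0,0,0,0,-6.5],[0,0,0,0,0,0,0]]' >/dev/null
python3 -m handwheel '[[0,0,0,0,0,0,0],[0,0,0,0,0,0,0]]'
python3 - <<'E'
from h import *
go(.5253,-.018,.037,101.1)
im,d=ctrl.get_image("top");im2,_=ctrl.get_image("scene")
cv2.imwrite("pics/k1.png",np.hstack([cv2.resize(im[170:250,240:320],(390,390)),cv2.resize(im2[150:230,230:310],(390,390))]))
E
```

```text
time: 15.25
position: [0.5257, -0.0171, 0.1283]
tool_rot: [-1.997, -2.425, 0.0]
ft_force: [-0.5, -0.2, 0.1]
grip_width: 0.125
grip_force: 15.0
t 15.25 pos [ 0.5257 -0.0171  0.1283] yaw 101.05 turn_tool [-0. -0. -0.] shift now mm [-0.9 -0.5 91.3] shift after turn mm [-0.9 -0.6 91.3] grip 10.9 15.0 ft [-0.5 -0.2  0.1] tq [-0.01 -0.06  0.04]
```

View pics/k1.png

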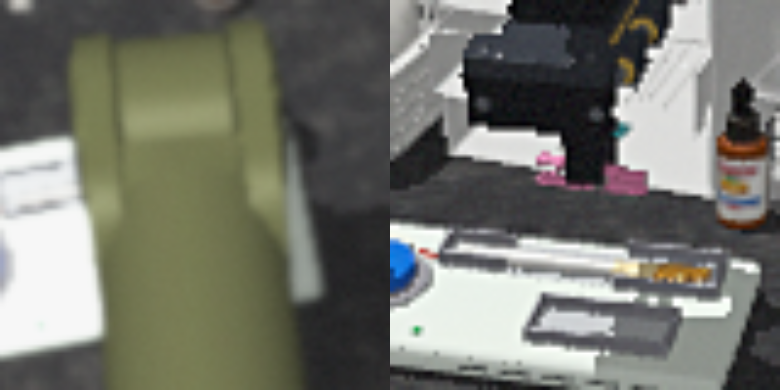

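The clip hangs level, from (537,160) to (648,182), roughly centred on the finger at (586,170).

```bash
python3 -m handwheel '[[0,0.002,-0.0005,0.03,0,0,0],[0,0,0,0.03,0,0,0],[0,0,0,0.02,0,0,0],[0,0,0,0.01,0,0,0],[0,0,0,0.003,0,0,0],[0,0,0,0,0,0,0],[0,0,0,0,0,0,0]]'
python3 -c "
from h import *
go(.5253,-.018,.0345,101.1)"
```

```text
time: 16.23
position: [0.5257, -0.0153, 0.0364]
tool_rot: [1.995, 2.425, 0.001]
ft_force: [-0.2, -0.2, -0.5]
grip_width: 0.13
grip_force: 15.0
t 16.23 pos [ 0.5257 -0.0153  0.0364] yaw 101.09 turn_tool [ 0.1  0.  -0. ] shift now mm [-2.5 -0.9  1.9] shift after turn mm [-2.5 -0.9  1.9] grip 11.3 15.0 ft [-0.2 -0.2 -0.5] tq [ 0.02 -0.11 -0.01]
```

```bash
python3 -m handwheel '[[0,0,-0.0005,0.002,0,0,0],[0,0,0,0,0,0,0],[0.03,0,0,0,0,0,0],[0.03,0,0,0,0,0,0],[0.03,0,0,0,0,0,0],[0.03,0,0,-0.02,0,0,0],[0.03,0,0,-0.05,0,0,0],[0.03,0,0,-0.05,0,0,0],[0.03,0,0,0,0,0,0]]'
python3 -m handwheel '[[0.05,0.045,0,0,0,0,0],[0.05,0.045,0,0,0,0,0],[0.05,0.045,0,0,0,0,0],[0.05,0,0,0,0,0,0]]'
python3 - <<'E'
from h import *
go(.523,.138,.10,225.5)
im,d=ctrl.get_image("top");im2,_=ctrl.get_image("scene")
cv2.imwrite("pics/b2.png",np.vstack([cv2.resize(im[190:245,220:310],(630,300)),cv2.resize(im2[185:235,205:315],(630,286))]))
E
```

```text
time: 17.35
position: [0.5276, -0.0153, 0.1579]
tool_rot: [1.992, 2.42, 0.006]
ft_force: [0.3, 0.2, 0.1]
grip_width: 0.35
grip_force: 0.0
time: 17.85
position: [0.4968, 0.1215, 0.1529]
tool_rot: [-1.986, -2.432, -0.0]
ft_force: [-0.6, -0.3, 0.8]
grip_width: 0.567
grip_force: 0.0
t 17.85 pos [0.4968 0.1215 0.1529] yaw 101.52 turn_tool [ 1.00e-01 -1.00e-01 -1.24e+02] shift now mm [10.9 29.  52.9] shift after turn mm [-30.2  -7.1  52.9] grip 49.3 0.0 ft [-0.6 -0.3  0.8] tq [-0.07 -0.1  -0.06]
```

View pics/b2.png

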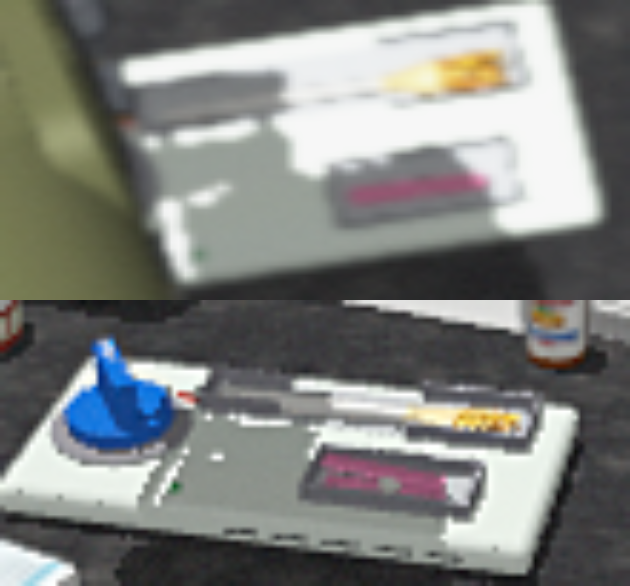

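The clip lies flat in the short bay, from (345,195) to (490,180). Now I'll align with the dial.

```bash
python3 -m handwheel '[[0.05,0.011,0.029,0.02,0,0,-10],[0.05,0,0,0,0,0,-10.4],[0.05,0,0,0,0,0,-10.4],[0.05,0,0,0,0,0,-10.4],[0.05,0,0,0,0,0,-10.4],[0.05,0,0,0,0,0,-10.4],[0.05,0,0,0,0,0,-10.4],[0.05,0,0,0,0,0,-10.4],[0.05,0,0,0,0,0,-10.4],[0.05,0,0,0,0,0,-10.4],[0.05,0,0,0,0,0,-10.4],[0.05,0,0,0,0,0,-10.4]]' >/dev/null
python3 -m handwheel '[[0.05,0,0,0,0,0,0],[0.05,0,0,0,0,0,0]]'
python3 -c "
from h import *
go(.523,.138,.042,225.5)"
```

```text
time: 19.7
position: [0.525, 0.1323, 0.1331]
tool_rot: [1.208, -2.899, 0.0]
ft_force: [-0.6, 0.5, -1.2]
grip_width: 0.578
grip_force: 0.0
t 19.7 pos [0.525  0.1323 0.1331] yaw -134.77 turn_tool [ 0.  -0.  -0.3] shift now mm [-2.7  5.4 91.1] shift after turn mm [-2.7  5.4 91.1] grip 50.3 0.0 ft [-0.6  0.5 -1.2] tq [ 0.19 -0.1   0.01]
```

```bash
python3 -m handwheel '[[0.05,-0.0027,0.0054,0.03,0,0,0],[0.05,0,0,0.03,0,0,0],[0.05,0,0,0.02,0,0,0],[0.05,0,0,0.0105,0,0,0],[0.05,0,0,0,0,0,0],[0,0,0,0,0,0,0],[0,0,0,0,0,0,0],[0,0,0,0,0,0,0],[0,0,0,0,0,0,0],[0,0,0,0,0,0,0]]' 55
python3 -c "
from h import *
go(.523,.138,.041,225.5)"
```

```text
time: 20.95
position: [0.5253, 0.1369, 0.0433]
tool_rot: [-1.212, 2.895, -0.006]
ft_force: [4.5, -4.0, -2.1]
grip_width: 0.135
grip_force: 55.0
t 20.95 pos [0.5253 0.1369 0.0433] yaw -134.58 turn_tool [-0.3  0.1 -0.1] shift now mm [0.8 2.4 2.3] shift after turn mm [0.8 2.4 2.3] grip 11.8 55.0 ft [ 4.5 -4.  -2.1] tq [-0.73 -1.29  0.02]
```

```bash
python3 -m handwheel '[[0,0,-0.0024,0,0,0,0],[0,0,0,0,0,0,8],[0,0,0,0,0,0,8],[0,0,0,0,0,0,8],[0,0,0,0,0,0,0]]'
python3 -m handwheel '[[0,0,0,0,0,0,8],[0,0,0,0,0,0,8],[0,0,0,0,0,0,8],[0,0,0,0,0,0,8],[0,0,0,0,0,0,8],[0,0,0,0,0,0,5],[0,0,0,0,0,0,0],[0,0,0,0,0,0,0]]'
python3 - <<'E'
from h import *
go(.523,.138,.041,225.5-68.8)
im,d=ctrl.get_image("top");im2,_=ctrl.get_image("scene")
cv2.imwrite("pics/d1.png",np.vstack([cv2.resize(im[190:245,205:310],(630,330)),cv2.resize(im2[175:235,195:315],(530,265))[:, :530].repeat(1,1) if 0 else cv2.resize(im2[185:230,200:305],(630,270))]))
E
```

```text
time: 21.58
position: [0.5254, 0.1368, 0.0433]
tool_rot: [-0.588, 3.085, -0.002]
ft_force: [3.4, -2.4, 0.1]
grip_width: 0.132
grip_force: 55.0
time: 22.58
position: [0.5254, 0.1367, 0.0433]
tool_rot: [0.635, 3.075, -0.001]
ft_force: [3.6, -3.6, 0.8]
grip_width: 0.134
grip_force: 55.0
t 22.57 pos [0.5254 0.1367 0.0433] yaw 156.65 turn_tool [-0.   0.1 -0. ] shift now mm [2.7 0.2 2.3] shift after turn mm [2.7 0.2 2.3] grip 11.6 55.0 ft [ 3.6 -3.6  0.8] tq [-0.8  -0.9   0.12]
```

View pics/d1.png

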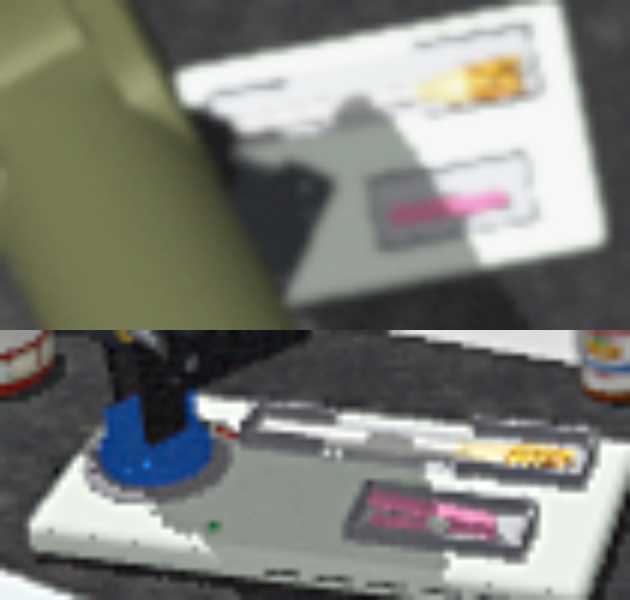

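```bash
python3 -m handwheel '[[0,0,0,0,0,0,0],[0,0,0,0,0,0,0],[0,0,0,0,0,0,0],[0,0,0,0,0,0,0]]'
python3 -c "
from h import *
print(ctrl.close_job())"
```

```text
time: 23.18
position: [0.5254, 0.1367, 0.0433]
tool_rot: [0.636, 3.075, -0.001]
ft_force: [3.4, -4.1, 1.9]
grip_width: 0.138
grip_force: 55.0
the job is handed in; nothing more can be done
None
```

I handed the job in at about 23 s, and no verdict came back: the brush and clip lie in their bays, and the gripper holds the dial turned to about 1.2 rad (third click) with 55 N, an angle inferred from the tool's turn because the dial itself can't be read.

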